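# Load a paste barrel into the bench dispenser

## Task

Load the amber solder-paste barrel into the bench dispenser: lift the sprung clamp bar by its red knob and turn it aside, lay the barrel level in the V saddles with its flange dropped fully into the blue slot (feel for it: its setting varies) and let go of it, then turn the bar back over the barrel and lower it gently until its pad (its height varies too) bears on the barrel. Do not let the bar snap down on the barrel or press it hard, do not knock or force the barrel against the dispenser, and leave the other things on the bench alone.

Things in the scene. Friction and masses are not known exactly. Their poses are not given: they have to be found in the camera images.
- pump: White bench dispenser, fixed. Origin at table level below the seat's middle; +x points away from the robot, +y towards the grey drive housing (130 mm high, y from 140 mm on). White deck 70 mm high, x -57 to 117, y -100 to 100 mm. The barrel and bar are to be handled gently: 15 N is plenty.
- seat (a point): Middle of a seated barrel's axis, 96 mm above the table. Two dark 45-degree V saddles (along the dispenser's y from -44 to -28 and 28 to 44 mm, flank tops about 97 mm up, 16 to 22 mm either side) hold it along y, nozzle to -y, flange to +y. Between them the fingers have 56 mm of room, down to the deck at 70 mm.
- slot_mid (a point): Middle of the range of the blue flange slot: y 70 mm, 82 mm above the table. Two blue ribs across the barrel, each 12 mm thick along y, tops 82 mm up, a 7 mm gap between them down to the deck. The gap's true middle is up to 8 mm either way along y: set by hand, not measured, needs 60 N to shift. With its flange on a rib, not in the gap, a level barrel stays 6 mm too high.
- syringe: Amber paste barrel, lying, 26 mm diameter, about 120 g, with white label, black hub, green tip. Origin on its axis 70 mm ahead of the flange's middle, a good place to grip; +x along the axis to the nozzle. Cylinder from x -70 to +50 mm; flange 40 mm across, 4 mm thick; hub 12 mm and tip 6 mm across, to +80 mm.
- flange (a point): Middle of the amber barrel's flange, on its axis.
- rest: Black rest on the bench, fixed; two V saddles along its y hold the barrel at the start, axis 50 mm above the table, with 56 mm free between them for fingers above a 6 mm foot. Origin at table level under its middle.
- clamp_lift (a joint): Height of the clamp bar, m: 0 = bottom (as at the start), 0.036 = top stop. Its spring and weight pull it down with about 5 N at 0, rising to 12 N at the top. On a seated barrel it comes to rest between 0.006 and 0.016, depending on its pad screw, and presses with 6 to 8 N; let go above that, it snaps down hard.
- clamp_swing (a joint): Turn of the bar, rad: 0 = across the barrel (along the dispenser's -x), at a stop; grows counter-clockwise from above to 1.75; at 1.57 it points along -y. A brass pin in a slotted collar lets it turn only when lifted above 0.026 m. Beyond 0.6 rad it rests on the collar at 0.026 m and stays when let go; it goes down only below 0.1 rad.
- clamp_bar: Aluminium clamp bar with knob, 12 mm wide, 10 thick, 118 long. Origin on its upright rod's axis (x 78, y 0 mm in the dispenser's frame) at its underside, 107 mm up at lift 0; -x runs along it to the knob. 78 mm from the rod a rubber pad on a brass-headed screw presses on the barrel; pad face 4 to 14 mm below the bar: set by hand, differs every time, not measured.
- clamp_knob (a point): Middle of the red knob's grip, 110 mm from the rod, 19 mm above the bar's top (136 mm above the table at lift 0). Upright round stem 14 mm across from the bar's top up to 26 mm, then a 20 mm head up to 32 mm. Grip it from above, fingers either side; the stem may turn between the fingers.
- spare: black paste barrel with a blue tip, 142 mm tall, standing on its 40 mm flange; a bystander
- spool: aluminium solder spool, 60 mm across, 44 mm high, standing; a bystander
- flux: small jar with a red cap, 44 mm across, 45 mm high; a bystander
- driver: screwdriver lying on the bench; a bystander
- tips: yellow bowl 60 mm across, 35 mm high; a bystander
- pcb: green circuit board 70 x 100 mm, lying flat; a bystander
Not all that is in view belongs to the job. What is shaped like the syringe but turquoise or yellow is not meant.

How it is judged:
By the outcome, as a careful person would: the job done as asked, in the order asked, and still so for the second after the job is handed in, with the robot touching nothing.
It also fails if it takes over 72 s, if anything falls off the work surface, if the arm or the gripper's body presses on something with over 40 N, if the wrist force passes 120 N, or if a joint passes its speed limit or range.

## Robot

A 6-joint arm with a two-finger parallel gripper is mounted at the origin on the work surface. World frame = base frame: x ahead of the robot, y to its left, z up, the work surface at z = 0. Lengths are in m, angles in rad, forces in N, time in s.
With the tool pointing down it reaches from about 0.375 to 0.975 m from the base axis. Payload 3.8 kg.
Tool frame: the origin (TCP) lies on the centre line of the jaws, within the pads' length; the fingertips stand 17 mm ahead of it and the grasp point (between the pads) lies 2 mm behind it (bot.tip_extent is the distance from the TCP to the fingertips, in m); z points along the fingers, y is the line along which they close (so a half turn about z gives the same grasp; the last joint's range is limited). The gripper opens to 85 mm and grips with 20 to 120 N. Pads are 22 mm wide; open, the fingers measure 114 mm over their backs; the gripper's body (76 mm by 85 mm) begins 54 mm behind the grasp point. The pads swing forward as they close: fully open they stand 13 mm farther back than shut.
Start: joints at [-1.276, 0.264, 1.604, -0, 1.274, -0.037], TCP at [0.22, -0.638, 0.248] pointing down, gripper open.
Joint ranges: [-2.63, 2.63], [-0.94, 2.18], [0.31, 2.57], [-1.31, 4.45], [0, 2.66], [-2.55, 2.55]. Speed limits (rad/s): [2.57, 2.57, 3.14, 3.14, 3.14, 3.14].

## Interface

Orientations are given as a rotation vector (axis times angle).
In Python, from workcell import readout, read_camera, finish_job, bot gives the robot as it stands.
- The arm moves only by the tool jog_arm, never from a script. Its argument "deltas" is one flat list of numbers, 7 for each row, row after row: the shift along the tool's x, y, z in m, then the turn, a rotation vector about the tool's x, y, z in degrees, then the gripper command: -1 is shut, 1 is fully open, values between are in proportion. A call has 1 to 8 rows; each row is the pose to reach, as a shift and turn from the pose commanded when the call began, along the tool's axes at that moment; what a row does not reach only later rows make up. A row lasts 1/10 s, in which the tool goes at most 50 mm and 8.59 degrees, less where a joint would pass 70% of its speed; a pose out of reach is approached as far as the arm can. A call with a gripper value outside its range is refused whole. The fingers move at their own pace and stop on an object; "squeeze" is the grip in N (left out, the last holds). Time passes only in rows, so rows that repeat a pose let the fingers close. It gives the time, the measured TCP pose, the force, the opening and the grip force at its end, in the units of the state.
- readout.read_state(): the state, without advancing time (a new reading comes with each control period).
- read_camera(name): name is "scene" or "top" or "wrist"; returns a dict with "color" (384x512x3 uint8, blue, green, red), "fx", "fy", "cx", "cy" (pixels), "origin" and "attitude" of the camera in the world. Camera axes: x right, y down, z forward; pixel columns grow to the right and rows downward; lengths in m; the calibration is good to about 2 mm. The wrist camera is an equidistant fisheye: a pixel r from the principal point sees the ray r / f radians off the axis. A picture is of the moment at which its call begins. There is no depth.
- finish_job(): hands the job in; it is judged then, once.
The state is a dict: "time": time; "q": joint angles; "joint_vel": joint speeds; "joint_torque": joint torques, N m; "tool_pos": TCP position; "tcp_rot": TCP orientation; "wrist_force": force on the tool from outside, world axes, zero at the start; "torque": the same for the moment, N m; "width": opening from 0.0 (shut) to 1.0 (fully open); "grip_force": force on a finger pad.
Only numpy, scipy, OpenCV 4.12 (cv2) and the standard library are available. Lean on these libraries where they do the work, as an engineer would, in place of code of your own. Each camera call takes 0.05 s, during which the arm holds its last target. There are 200 camera calls.

## Working session

There is one attempt and no reset: what is moved stays moved. The work goes in short steps, Python scripts to look and compute and a tool call to move; the robot and the scene stay as the last step left them, time stands still between calls to the robot, and variables do not carry over. Pictures are saved under pics/ and viewed, at most 10 in all, crops included, and the job is handed in when it is done.

Besides the shell and the picture viewer there is one more tool, called after "Emit:" as a command line: name --argument value ..., lists and objects as JSON in quotes. jog_arm: Moves the arm, as the interface text tells. Its arguments: {"type":"object","properties":{"deltas":{"type":"array"},"squeeze":{"type":"number"}},"required":["deltas"]}

```bash
ls; mkdir -p pics; cat > h.py <<'E'
import numpy as np, cv2
from scipy.spatial.transform import Rotation as R
from workcell import readout, read_camera, finish_job, bot
def rot(a):
    a=np.array(a,float)
    if a.shape==(3,3): return a
    return R.from_rotvec(a).as_matrix() if a.size==3 else R.from_quat(a.ravel()).as_matrix()
def ray(c,u,v,fish=False):
    x=np.array([(u-c["cx"])/c["fx"],(v-c["cy"])/c["fy"]])
    if fish:
        t=np.linalg.norm(x); d=np.r_[x/t*np.sin(t) if t>0 else x,np.cos(t)]
    else: d=np.r_[x,1.]
    return np.array(c["origin"]),rot(c["attitude"])@d
def onz(c,u,v,z,fish=False):
    o,d=ray(c,u,v,fish); return o+d*(z-o[2])/d[2]
def proj(c,p,fish=False):
    q=rot(c["attitude"]).T@(np.array(p)-c["origin"])
    if fish:
        r=np.linalg.norm(q[:2]); t=np.arctan2(r,q[2]); x=q[:2]/r*t
    else: x=q[:2]/q[2]
    return np.array([c["cx"]+c["fx"]*x[0],c["cy"]+c["fy"]*x[1]])
E
python3 - <<'E'
from h import *
np.set_printoptions(precision=4,suppress=True)
for n in("top","scene"):
    c=read_camera(n); cv2.imwrite(f"pics/{n}0.png",c["color"]); np.save(f"{n}0.npy",c,allow_pickle=True)
    print(n,c["fx"],c["cx"],c["cy"],c["origin"],c["attitude"])
print(readout.read_state())
E
```

```text
pics
top 445.383636227214 259.0462337088362 194.8935559709958 [ 0.4003 -0.033   1.5866] [-2.1939  2.1392 -0.0749]
scene 476.98299754486766 254.12841156294294 192.2738816873652 [ 1.0506 -0.8261  1.2076] [-2.3516 -0.6676  0.2435]
{'time': 0.1, 'q': array([-1.2759,  0.2647,  1.6053,  0.    ,  1.2737, -0.0368]), 'joint_vel': array([ 0.0007, -0.001 , -0.0024, -0.0023,  0.0025,  0.0023]), 'joint_torque': array([ -0.0002, -51.6707, -36.859 ,  -0.0001,   0.0063,  -0.    ]), 'tool_pos': array([ 0.2197, -0.6376,  0.2471]), 'tcp_rot': array([-3.0964, -0.5184,  0.0004]), 'wrist_force': array([-0.1753,  0.1573,  0.4362]), 'torque': array([-0.0086,  0.002 ,  0.0268]), 'grip_force': 0.0, 'width': 0.9957546236158772}
```

View pics/top0.png

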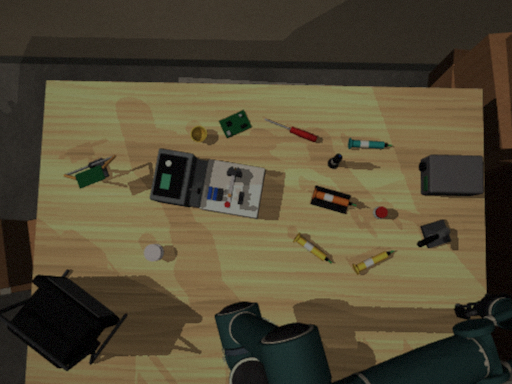

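View pics/scene0.png

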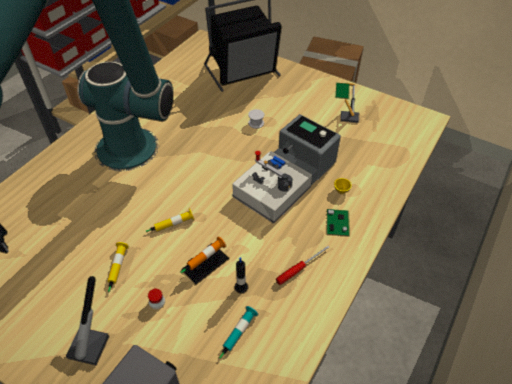

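Top view: the dispenser deck is at about (233,188) with the housing to its left and the red knob at about (227,204). The amber barrel lies in the black rest at (330,200), nozzle to the right. Scene view: the amber barrel is at (207,254) and the deck at (272,185).

```bash
python3 - <<'E'
from h import *
np.set_printoptions(precision=4,suppress=True)
c=np.load("top0.npy",allow_pickle=True).item(); s=np.load("scene0.npy",allow_pickle=True).item()
im=c["color"]; hsv=cv2.cvtColor(im,cv2.COLOR_BGR2HSV)
for p in [(210,180),(255,200),(225,175),(318,196),(330,200),(343,205),(227,204),(250,208),(300,210)]:
    print(p,im[p[1],p[0]],hsv[p[1],p[0]])
crop=lambda i,x0,y0,x1,y1,k:cv2.resize(i[y0:y1,x0:x1],None,fx=k,fy=k,interpolation=cv2.INTER_CUBIC)
a=crop(im,195,145,365,225,4); a=cv2.convertScaleAbs(a,alpha=1.5)
sc=cv2.convertScaleAbs(crop(s["color"],170,110,350,290,3),alpha=1.5)
b=np.zeros((min(600,a.shape[0]),680,3),np.uint8)
cv2.imwrite("pics/topcrop.png",a); cv2.imwrite("pics/scenecrop.png",sc)
E
```

```text
(210, 180) [87 93 98] [16 29 98]
(255, 200) [132 138 137] [ 35  11 138]
(225, 175) [110 121 127] [ 19  34 127]
(318, 196) [ 28  67 127] [ 12 199 127]
(330, 200) [112 128 134] [ 22  42 134]
(343, 205) [18 33 67] [  9 186  67]
(227, 204) [ 21  23 116] [  1 209 116]
(250, 208) [76 84 89] [18 37 89]
(300, 210) [ 79 122 134] [ 23 105 134]
```

View pics/topcrop.png

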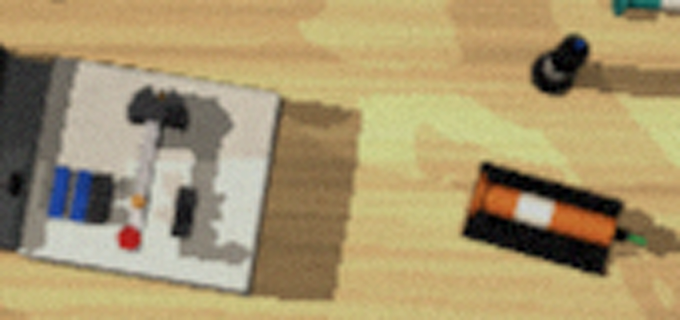

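Crop (4x, origin (195,145)): the deck corners are at about (283,95), (248,293), (22,255) and (78,58). The knob is at (129,237), the blue ribs at (60,192) and (82,195). The barrel runs from the flange at (475,185) to the end of the barrel at (616,237).

```bash
python3 - <<'E'
from h import *
np.set_printoptions(precision=4,suppress=True)
c=np.load("top0.npy",allow_pickle=True).item()
f=lambda x,y,z:onz(c,195+(x-1.5)/4,145+(y-1.5)/4,z)
P=[f(283,95,.07),f(248,293,.07),f(22,255,.07),f(78,58,.07)]
for p in P:print(p)
print([np.linalg.norm(P[i]-P[i-1]) for i in range(4)])
loc=np.array([[117,-100],[-57,-100],[-57,100],[117,100]])/1e3
W=np.array(P)[:,:2]
a=loc-loc.mean(0);b=W-W.mean(0);U,S,V=np.linalg.svd(a.T@b);Rm=(U@V).T
print(Rm, Rm@-loc.mean(0)+W.mean(0), np.degrees(np.arctan2(Rm[1,0],Rm[0,0])))
print("res",W-(loc-loc.mean(0))@Rm.T-W.mean(0))
pt=f(129,237,.149); print("knob",pt)
T=Rm@-loc.mean(0)+W.mean(0)
print("knob local",(pt[:2]-T)@Rm)
for q in [(60,192),(82,195)]: print("rib",(f(*q,.082)[:2]-T)@Rm)
h=cv2.cvtColor(c["color"],cv2.COLOR_BGR2HSV)
m=cv2.inRange(h,(5,150,40),(16,255,255)); m[:, :295]=0;m[:,365:]=0;m[:180]=0;m[225:]=0
m=cv2.morphologyEx(m,cv2.MORPH_CLOSE,np.ones((9,9)))
k,l,st,ce=cv2.connectedComponentsWithStats(m);print(st,ce)
i=1+np.argmax(st[1:,4]); r=cv2.minAreaRect(np.argwhere(l==i)[:,::-1].astype(np.float32)); print(r)
for q in cv2.boxPoints(r): print(onz(c,*q,.055))
E
```

```text
[ 0.6268 -0.0209  0.07  ]
[0.4561 0.0047 0.07  ]
[0.4836 0.1987 0.07  ]
[0.6549 0.1567 0.07  ]
[np.float64(0.1797703323474514), np.float64(0.17260620202630125), np.float64(0.19593157184377252), np.float64(0.17631502483409509)]
[[ 0.9857  0.1685]
 [-0.1685  0.9857]] [0.5258 0.0898] -9.700304371056255
res [[ 0.0025  0.0076]
 [ 0.0033  0.0038]
 [-0.0028  0.0006]
 [-0.0031 -0.012 ]]
knob [0.496  0.1003 0.149 ]
knob local [-0.0311  0.0053]
rib [-0.0015  0.0775]
rib [-0.0004  0.0586]
[[     0      0    512    384 196380]
 [   312    188     13     12     98]
 [   332    195     17     12    130]] [[255.4127 191.4924]
 [317.9592 194.398 ]
 [340.3308 200.7308]]
((340.2422790527344, 200.61154174804688), (16.751806259155273, 7.893521785736084), 15.255120277404785)
[ 0.5169 -0.2496  0.055 ]
[ 0.5434 -0.2564  0.055 ]
[ 0.5295 -0.312   0.055 ]
[ 0.5031 -0.3051  0.055 ]
```

```bash
cat >> h.py <<'E'
np.set_printoptions(precision=4,suppress=True)
def go(x,y,z,yaw):
    s=readout.read_state(); M=rot(s["tcp_rot"])
    T=np.array([[np.cos(yaw),np.sin(yaw),0],[np.sin(yaw),-np.cos(yaw),0],[0,0,-1]])
    d=M.T@(np.array([x,y,z])-s["tool_pos"]); w=np.degrees(R.from_matrix(M.T@T).as_rotvec())
    print("delta mm",d*1e3,"turn",w,"dist",np.linalg.norm(d)*1e3)
def st():
    s=readout.read_state(); M=rot(s["tcp_rot"]); print(s["time"],s["tool_pos"],"yaw",np.degrees(np.arctan2(M[1,0],M[0,0])),"tilt",M[:,2],"F",s["wrist_force"],"T",s["torque"],"w",s["width"],"g",s["grip_force"],"q",s["q"])
E
python3 - <<'E'
from h import *
c=np.load("top0.npy",allow_pickle=True).item()
f=lambda x,y,z:onz(c,195+(x-1.5)/4,145+(y-1.5)/4,z)
a=f(478,188,.05);b=f(618,236,.05);print(a,b,np.linalg.norm(a-b),np.degrees(np.arctan2(*(b-a)[1::-1])))
u=(b-a)/np.linalg.norm(b-a);o=a+u*.07; print(o)
st(); go(.49,-.27,.32,np.radians(76))
E
```

```text
[ 0.5526 -0.1913  0.05  ] [ 0.5139 -0.3122  0.05  ] 0.12694015361992889 -107.7068659293083
[ 0.5313 -0.258   0.05  ]
0.1 [ 0.2197 -0.6376  0.2471] yaw 19.00701067220188 tilt [-0.0006  0.002  -1.    ] F [-0.1753  0.1573  0.4362] T [-0.0086  0.002   0.0268] w 0.9957546236158772 g 0.0 q [-1.2759  0.2647  1.6053  0.      1.2737 -0.0368]
delta mm [ 375.2933 -259.6385  -72.3628] turn [ -0.1079  -0.0644 -56.993 ] dist 462.05366169612614
```

Emit:
jog_arm --deltas '[0.375,-0.26,-0.072,0,0,-55,1,0.375,-0.26,-0.072,0,0,-55,1,0.375,-0.26,-0.072,0,0,-55,1,0.375,-0.26,-0.072,0,0,-55,1,0.375,-0.26,-0.072,0,0,-55,1,0.375,-0.26,-0.072,0,0,-55,1,0.375,-0.26,-0.072,0,0,-55,1,0.375,-0.26,-0.072,0,0,-55,1]'

```text
time: 0.9
tool_pos: [0.4541, -0.3176, 0.3105]
tcp_rot: [-2.507, -1.892, 0.0]
wrist_force: [0.5, -1.0, 0.4]
width: 0.998
grip_force: 0.0
```

Emit:
jog_arm --deltas '[0,0,0,0,0,0,1]'

```text
time: 1.0
tool_pos: [0.4568, -0.315, 0.3117]
tcp_rot: [2.502, 1.898, 0.005]
wrist_force: [-0.5, -1.0, 1.1]
width: 1.003
grip_force: 0.0
```

```bash
python3 - <<'E'
from h import *
st(); go(.48,.10,.32,np.radians(-9)); go(.49,-.27,.32,np.radians(72))
E
```

```text
1.0 [ 0.4568 -0.315   0.3117] yaw 74.37410253895071 tilt [ 0.0029  0.0012 -1.    ] F [-0.5476 -0.9744  1.1458] T [-0.0537  0.0082  0.0221] w 1.0034353452464542 g 0.0 q [-0.6502  0.0015  1.7829  0.0028  1.3557 -0.3781]
delta mm [405.9532 -89.4308  -7.7162] turn [ 0.0323 -0.1929 83.3739] dist 415.75884246469116
delta mm [52.3223 19.8624 -8.142 ] turn [ 0.1369 -0.1149  2.374 ] dist 56.55464951751507
```

```bash
python3 - <<'E'
from h import *
c=read_camera("wrist"); np.save("w1.npy",c,allow_pickle=True); cv2.imwrite("pics/w1.png",cv2.convertScaleAbs(c["color"],alpha=1.4))
print(c["fx"],c["origin"],rot(c["attitude"]))
E
```

```text
297.3186396354542 [ 0.4808 -0.2336  0.4379] [[ 0.9628 -0.2563 -0.0854]
 [-0.2702 -0.9093 -0.3167]
 [ 0.0035  0.328  -0.9447]]
```

Emit:
jog_arm --deltas '[0.406,-0.089,-0.008,0,0,83.4,1,0.406,-0.089,-0.008,0,0,83.4,1,0.406,-0.089,-0.008,0,0,83.4,1,0.406,-0.089,-0.008,0,0,83.4,1,0.406,-0.089,-0.008,0,0,83.4,1,0.406,-0.089,-0.008,0,0,83.4,1,0.406,-0.089,-0.008,0,0,83.4,1,0.406,-0.089,-0.008,0,0,83.4,1]'

```text
time: 1.85
tool_pos: [0.4766, 0.0379, 0.317]
tcp_rot: [3.123, 0.33, -0.001]
wrist_force: [0.2, -0.3, -0.7]
width: 1.004
grip_force: 0.0
```

```bash
python3 - <<'E'
from h import *
st(); go(.48,.10,.32,np.radians(-9))
E
```

```text
1.85 [0.4766 0.0379 0.317 ] yaw 12.071659923070097 tilt [-0.0007 -0.0008 -1.    ] F [ 0.2484 -0.3467 -0.7466] T [-0.0267 -0.0266 -0.016 ] w 1.0036928366244773 g 0.0 q [ 0.0277 -0.1522  1.9164 -0.0008  1.3781  1.388 ]
delta mm [ 16.2749 -60.0375  -3.086 ] turn [ 0.0439  0.0402 21.0717] dist 62.28079541707078
```

View pics/w1.png

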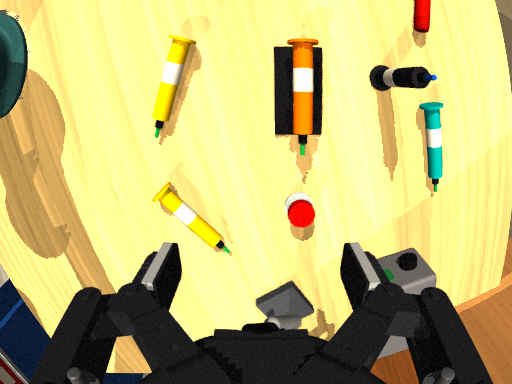

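The wrist view shows the amber barrel in its rest, flange at about (302,42) and barrel end at (303,135). The red jar is at (300,212), clear of the barrel's path.

Emit:
jog_arm --deltas '[-0.01,-0.06,0.0,0,0,21,1,-0.01,-0.06,0.0,0,0,21,1,-0.01,-0.06,0.0,0,0,21,1,-0.01,-0.06,0.0,0,0,21,1]'

```text
time: 2.25
tool_pos: [0.454, 0.0936, 0.3169]
tcp_rot: [3.132, -0.233, -0.001]
wrist_force: [0.2, -0.7, 0.3]
width: 0.997
grip_force: 0.0
```

```bash
python3 - <<'E'
from h import *
st()
c=read_camera("wrist"); np.save("w2.npy",c,allow_pickle=True); cv2.imwrite("pics/w2.png",cv2.resize(cv2.convertScaleAbs(c["color"],alpha=1.2),(800,600),interpolation=cv2.INTER_CUBIC))
print(c["fx"],c["cx"],c["cy"],c["origin"])
w=np.load("w1.npy",allow_pickle=True).item()
h=cv2.cvtColor(w["color"],cv2.COLOR_BGR2HSV); 
m=cv2.inRange(h,(5,170,80),(17,255,255)); m[:,:280]=0;m[:,325:]=0;m[150:]=0
p=cv2.findNonZero(m)[:,0]; 
fl=p[p[:,1]<46]; print("rows",p[:,1].min(),p[:,1].max())
for v in range(36,140,6):
    r=p[p[:,1]==v]; 
    if len(r): print(v,r[:,0].min(),r[:,0].max(),onz(w,(r[:,0].min()+r[:,0].max())/2,v,.058,True))
E
```

```text
2.25 [0.454  0.0936 0.3169] yaw -8.510234735963781 tilt [-0.001  -0.0008 -1.    ] F [ 0.2088 -0.6736  0.2893] T [-0.0197  0.0228  0.0129] w 0.9969972125978513 g 0.0 q [ 0.15   -0.1818  1.9417 -0.0007  1.3828  1.8694]
297.3186396354542 260.5137656363573 185.54251102770922 [0.5394 0.081  0.4428]
rows 38 134
42 288 317 [ 0.5483 -0.1922  0.058 ]
48 293 312 [ 0.5462 -0.1998  0.058 ]
54 293 312 [ 0.5441 -0.2073  0.058 ]
60 293 312 [ 0.5421 -0.2149  0.058 ]
66 293 312 [ 0.54   -0.2224  0.058 ]
96 293 312 [ 0.5301 -0.2597  0.058 ]
102 293 312 [ 0.5282 -0.2672  0.058 ]
108 293 312 [ 0.5262 -0.2747  0.058 ]
114 293 312 [ 0.5243 -0.2822  0.058 ]
120 293 312 [ 0.5224 -0.2898  0.058 ]
126 293 312 [ 0.5205 -0.2974  0.058 ]
132 293 312 [ 0.5186 -0.3051  0.058 ]
```

View pics/w2.png

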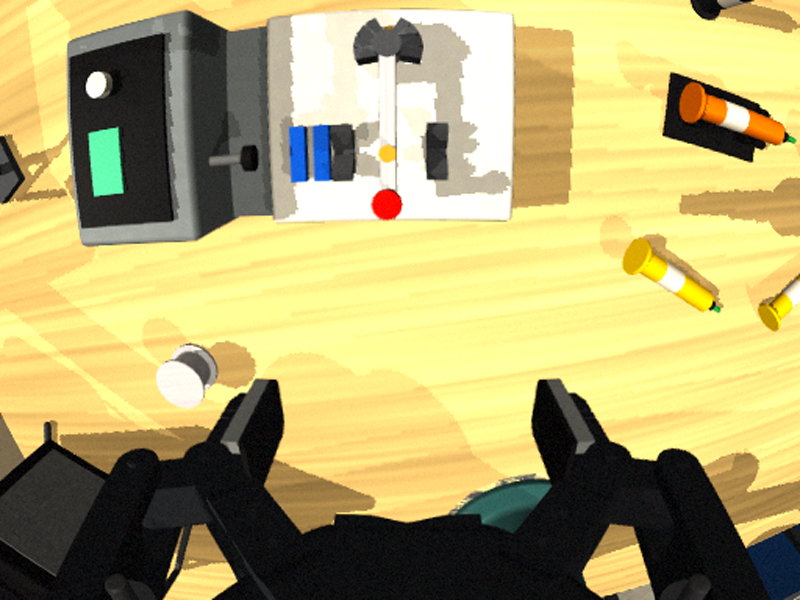

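The wrist view at 1.5625x scale shows the knob at (387,204), pad screw at (388,153), blue ribs at x 291–307 and 313–330, saddles at (342,152) and (437,151), and deck corners at (273,221), (511,219) and (513,13).

```bash
cat > fit.py <<'E'
from h import *
c=np.load("w2.npy",allow_pickle=True).item()
k=512/800
f=lambda x,y,z:onz(c,(x+.5)*k-.5,(y+.5)*k-.5,z,True)[:2]
obs=[((387,204),.149,(-32,0)),((273,221),.07,(-57,100)),((511,219),.07,(-57,-100)),((513,13),.07,(117,-100)),((388,153),.121,(0,0))]
W=np.array([f(*a,z) for a,z,_ in obs]);L=np.array([l for *_,l in obs])/1e3
a=L-L.mean(0);b=W-W.mean(0);U,S,V=np.linalg.svd(a.T@b);Rm=(U@V).T;T=W.mean(0)-Rm@L.mean(0)
if __name__=="__main__":
    print("T",T,"yaw",np.degrees(np.arctan2(Rm[1,0],Rm[0,0])))
    print("local obs",(W-T)@Rm*1e3)
    print("knob W",W[0],Rm@[-.032,0]+T)
    for x,z in((291,.082),(307,.082),(313,.082),(330,.082)): print(x,(f(x,153,z)-T)@Rm*1e3)
    for p,z in(((331,124),.097),((355,180),.097),((427,124),.097),((448,178),.097)): print("saddle",(f(*p,z)-T)@Rm*1e3)
E
python3 fit.py
```

```text
T [0.5295 0.0955] yaw -8.208678933081856
local obs [[-32.083   -0.4687]
 [-55.7033  98.7553]
 [-56.017  -99.1499]
 [115.3907 -98.6769]
 [ -0.5873  -0.4598]]
knob W [0.4976 0.0996] [0.4978 0.1001]
291 [ 0.5591 77.0742]
307 [-0.1072 64.1846]
313 [-0.3328 59.399 ]
330 [-0.9024 45.962 ]
saddle [21.3699 42.2141]
saddle [-21.2684  25.3119]
saddle [ 19.9142 -28.2119]
saddle [-20.3456 -43.8107]
```

```bash
python3 - <<'E'
from h import *
st(); go(.4977,.0999,.137,np.radians(-8.2))
E
```

```text
2.3 [0.4542 0.0933 0.3169] yaw -8.441554182271075 tilt [-0.0009 -0.0008 -1.    ] F [ 0.8206  0.3887 -0.4312] T [-0.0257 -0.0316 -0.0095] w 1.00175021122123 g 0.0 q [ 0.1492 -0.1817  1.9415 -0.0006  1.3828  1.8675]
delta mm [ 42.2197 -13.1252 179.8897] turn [ 0.0514  0.045  -0.2415] dist 185.2433324828954
```

Emit:
jog_arm --deltas '[0.042,-0.013,0.03,0,0,0,0,0.042,-0.013,0.07,0,0,0,0,0.042,-0.013,0.11,0,0,0,0,0.042,-0.013,0.14,0,0,0,0,0.042,-0.013,0.16,0,0,0,0,0.042,-0.013,0.172,0,0,0,0,0.042,-0.013,0.18,0,0,0,0,0.042,-0.013,0.18,0,0,0,0]'

```text
time: 3.1
tool_pos: [0.4976, 0.1002, 0.1369]
tcp_rot: [3.133, -0.233, -0.002]
wrist_force: [-0.9, 0.7, 0.2]
width: 0.498
grip_force: 0.0
```

Emit:
jog_arm --deltas '[0,0,0,0,0,0,-0.4,0,0,0,0,0,0,-0.5,0,0,0,0,0,0,-0.6,0,0,0,0,0,0,-0.7,0,0,0,0,0,0,-0.8,0,0,0,0,0,0,-0.9,0,0,0,0,0,0,-1]' --squeeze 35

```text
time: 3.8
tool_pos: [0.4985, 0.1008, 0.1381]
tcp_rot: [-3.133, 0.233, -0.003]
wrist_force: [2.1, -1.3, 3.4]
width: 0.208
grip_force: 34.1
```

```bash
python3 - <<'E'
from h import *
st()
E
```

```text
3.8 [0.4985 0.1008 0.1381] yaw -8.49894820437855 tilt [ 0.0017 -0.     -1.    ] F [ 2.1111 -1.2794  3.36  ] T [-0.2109 -0.2019 -0.0011] w 0.20833961159379286 g 34.10024642944336 q [ 0.1507  0.0464  2.0687 -0.0003  1.0248  1.87  ]
```

Emit:
jog_arm --deltas '[0,0,-0.004,0,0,0,-1,0,0,-0.008,0,0,0,-1,0,0,-0.012,0,0,0,-1,0,0,-0.016,0,0,0,-1,0,0,-0.021,0,0,0,-1,0,0,-0.026,0,0,0,-1,0,0,-0.031,0,0,0,-1,0,0,-0.031,0,0,0,-1]'

```text
time: 4.6
tool_pos: [0.4991, 0.1005, 0.1678]
tcp_rot: [3.133, -0.233, 0.005]
wrist_force: [9.6, -2.2, -9.9]
width: 0.212
grip_force: 34.3
```

```bash
python3 - <<'E'
from h import *
st()
c=read_camera("wrist"); cv2.imwrite("pics/w3.png",c["color"]); np.save("w3.npy",c,allow_pickle=True)
E
```

```text
4.6 [0.4991 0.1005 0.1678] yaw -8.499435611646659 tilt [ 0.0031 -0.0004 -1.    ] F [ 9.595  -2.1762 -9.8525] T [-0.2629 -1.4003 -0.0257] w 0.21219872742293544 g 34.34256434440613 q [ 0.1504  0.0143  2.0416 -0.001   1.0827  1.87  ]
```

View pics/w3.png

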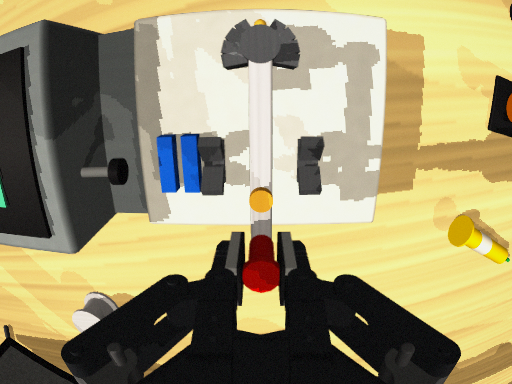

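The knob is between the fingers and the bar is up about 30 mm. Now I'll swing it.

Emit:
jog_arm --deltas '[0.0014,0.0096,0,0,0,-5,-1,0.0027,0.0191,0,0,0,-10,-1,0.0053,0.0303,0,0,0,-16,-1,0.009,0.0412,0,0,0,-22,-1,0.0139,0.0516,0,0,0,-28,-1,0.0198,0.0615,0,0,0,-34,-1,0.0267,0.0707,0,0,0,-40,-1,0.0346,0.0791,0,0,0,-46,-1]'

```text
time: 5.45
tool_pos: [0.5208, 0.0191, 0.1668]
tcp_rot: [-2.97, -1.014, -0.003]
wrist_force: [7.3, 7.4, -10.0]
width: 0.211
grip_force: 34.4
```

```bash
python3 - <<'E'
from h import *
import fit
st(); p=readout.read_state()["tool_pos"][:2]; rod=fit.T+fit.Rm@[.078,0]; l=fit.Rm.T@(p-rod); print("r",np.linalg.norm(l),"th",np.degrees(np.arctan2(-l[1],-l[0])), "T",fit.T)
E
```

```text
5.45 [0.5208 0.0191 0.1668] yaw 37.69917492244174 tilt [ 0.0009  0.0041 -1.    ] F [  7.3405   7.3973 -10.0411] T [ 1.1053 -1.2037  0.0913] w 0.21130447608932382 g 34.41667377948761 q [-0.0137  0.0397  2.0175  0.0047  1.0835  0.8969]
r 0.10783242944272911 th 45.44115187960902 T [0.5295 0.0955]
```

Emit:
jog_arm --deltas '[0.0016,0.0115,0,0,0,-6,-1,0.0034,0.0229,0,0,0,-12,-1,0.0064,0.034,0,0,0,-18,-1,0.0105,0.0447,0,0,0,-24,-1,0.0157,0.055,0,0,0,-30,-1,0.022,0.0647,0,0,0,-36,-1,0.0293,0.0736,0,0,0,-42,-1,0.036,0.0804,0,0,0,-47,-1]'

```text
time: 6.25
tool_pos: [0.5958, -0.0214, 0.1655]
tcp_rot: [-2.316, -2.11, 0.001]
wrist_force: [-0.7, 8.8, -6.4]
width: 0.209
grip_force: 34.6
```

Emit:
jog_arm --deltas '[0,0,0.001,0,0,0,-1,0,0,0.002,0,0,0,-1,0,0,0.003,0,0,0,-1,0,0,0.004,0,0,0,-1,0,0,0.005,0,0,0,-1,0,0,0.005,0,0,0,-1]'

```text
time: 6.85
tool_pos: [0.5966, -0.022, 0.1629]
tcp_rot: [-2.322, -2.109, -0.001]
wrist_force: [-1.6, 6.7, 2.7]
width: 0.208
grip_force: 35.1
```

```bash
python3 - <<'E'
from h import *
import fit
st(); p=readout.read_state()["tool_pos"][:2]; rod=fit.T+fit.Rm@[.078,0]; l=fit.Rm.T@(p-rod); print("r",np.linalg.norm(l),"th",np.degrees(np.arctan2(-l[1],-l[0])))
E
```

```text
6.85 [ 0.5966 -0.022   0.1629] yaw 84.50406398814253 tilt [-0.0029  0.004  -1.    ] F [-1.631   6.6545  2.7248] T [0.8599 0.1902 0.1299] w 0.20752269951188934 g 35.0733357667923 q [-0.0807  0.1871  1.8609  0.0042  1.0969  0.0133]
r 0.10683713529394269 th 92.8284419702097
```

Emit:
jog_arm --deltas '[0,0,0,0,0,0,-0.4,0,0,0,0,0,0,-0.2,0,0,0,0,0,0,-0.2,0,0,-0.02,0,0,0,-0.2,0,0,-0.05,0,0,0,0,0,0,-0.08,0,0,0,0,0,0,-0.08,0,0,0,0]'

```text
time: 7.55
tool_pos: [0.6008, -0.0249, 0.2491]
tcp_rot: [2.321, 2.107, 0.01]
wrist_force: [0.6, -0.8, 1.4]
width: 0.497
grip_force: 0.0
```

```bash
python3 - <<'E'
from h import *
w=np.load("w1.npy",allow_pickle=True).item()
h=cv2.cvtColor(w["color"],cv2.COLOR_BGR2HSV); 
m=cv2.inRange(h,(5,170,80),(17,255,255)); m[:,:280]=0;m[:,325:]=0;m[150:]=0
p=cv2.findNonZero(m)[:,0]
for v in list(range(37,48))+[133,134,135,136]:
    r=p[p[:,1]==v][:,0]; print(v,(r.min(),r.max()) if len(r) else None)
a=onz(w,302.5,48,.05,True);b=onz(w,302.5,132,.05,True);u=(b-a)/np.linalg.norm(b-a)
print("yaw",np.degrees(np.arctan2(u[1],u[0])))
e=onz(w,302.5,134.5,.063,True);print("end->O",e-.05*u)
for v,z in((37.5,.07),(42,.05),(44,.05)):
    f=onz(w,302.5,v,z,True);print(v,"flange->O",f+.07*u,"len to end",np.linalg.norm((e-f)[:2]))
st(); o=(e-.05*u)[:2]; go(o[0],o[1],.15,np.arctan2(-u[1],-u[0]))
c=read_camera("wrist"); cv2.imwrite("pics/w4.png",c["color"]); np.save("w4.npy",c,allow_pickle=True)
E
```

```text
37 None
38 (np.int32(296), np.int32(304))
39 (np.int32(290), np.int32(315))
40 (np.int32(288), np.int32(317))
41 (np.int32(288), np.int32(317))
42 (np.int32(288), np.int32(317))
43 (np.int32(288), np.int32(317))
44 (np.int32(289), np.int32(317))
45 (np.int32(293), np.int32(312))
46 (np.int32(293), np.int32(312))
47 (np.int32(293), np.int32(312))
133 (np.int32(294), np.int32(311))
134 (np.int32(297), np.int32(309))
135 None
136 None
yaw -104.71052599921923
end->O [ 0.53   -0.2589  0.063 ]
37.5 flange->O [ 0.53   -0.2557  0.07  ] len to end 0.12311991700987358
42 flange->O [ 0.532 -0.259  0.05 ] len to end 0.12039633051273087
44 flange->O [ 0.5312 -0.2616  0.05  ] len to end 0.11771165736654021
7.55 [ 0.6008 -0.0249  0.2491] yaw 84.47446159546863 tilt [ 0.0091 -0.0008 -1.    ] F [ 0.6191 -0.7739  1.3854] T [ 0.0449 -0.0132 -0.0216] w 0.49676276923643625 g 0.0 q [-0.0828  0.1195  1.7731 -0.      1.2399  0.0137]
delta mm [-239.7722  -48.8061   98.6294] turn [ 0.5217 -0.0467  9.1849] dist 263.81905788740255
```

View pics/w4.png

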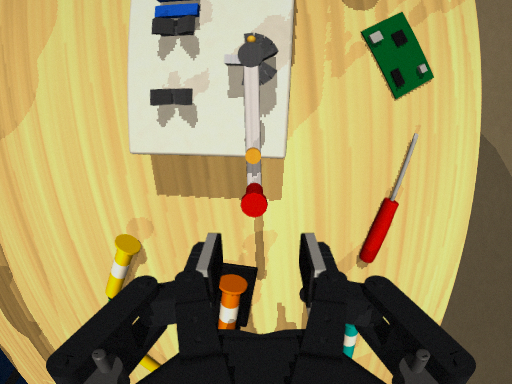

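The bar stands aside along the dispenser's -y, with the knob at (254,200) and the saddles clear. Next is the barrel.

Emit:
jog_arm --deltas '[-0.05,-0.01,0,0,0,2,0.3,-0.1,-0.021,0,0,0,5,0.3,-0.15,-0.031,0.02,0,0,8,0.3,-0.2,-0.041,0.06,0,0,10.8,0.3,-0.24,-0.049,0.099,0,0,10.8,0.3,-0.24,-0.049,0.099,0,0,10.8,0.3,-0.24,-0.049,0.099,0,0,10.8,0.3]'

```text
time: 8.3
tool_pos: [0.5214, -0.2594, 0.1389]
tcp_rot: [-2.511, -1.874, 0.007]
wrist_force: [-0.4, -0.0, -0.4]
width: 0.651
grip_force: 0.0
```

```bash
python3 - <<'E'
from h import *
st(); go(.5315,-.2588,.048,np.radians(75.3))
c=read_camera("wrist"); cv2.imwrite("pics/w5.png",c["color"]); np.save("w5.npy",c,allow_pickle=True)
h=cv2.cvtColor(c["color"],cv2.COLOR_BGR2HSV)
m=cv2.inRange(h,(5,170,80),(17,255,255)); m[:,:200]=0;m[:,330:]=0
for v in range(0,250,20):
    r=np.flatnonzero(m[v]); 
    if len(r)>5: print(v,r.min(),r.max(),onz(c,(r.min()+r.max())/2,v,.05,True))
E
```

```text
8.3 [ 0.5214 -0.2594  0.1389] yaw 73.4783715393581 tilt [-0.0089  0.0041 -1.    ] F [-0.421  -0.013  -0.3894] T [-0.0308  0.0541 -0.0322] w 0.6505005401969393 g 0.0 q [-0.504   0.1884  1.9078 -0.0008  1.0552 -0.2153]
delta mm [ 3.3114 10.4488 90.7825] turn [-0.5555 -0.0892 -1.8212] dist 91.44176247285282
100 242 297 [ 0.5495 -0.1897  0.05  ]
120 253 287 [ 0.5458 -0.2038  0.05  ]
140 253 288 [ 0.542  -0.2181  0.05  ]
200 256 288 [ 0.5301 -0.2638  0.05  ]
220 257 288 [ 0.5258 -0.2806  0.05  ]
240 258 288 [ 0.5212 -0.2985  0.05  ]
```

View pics/w5.png

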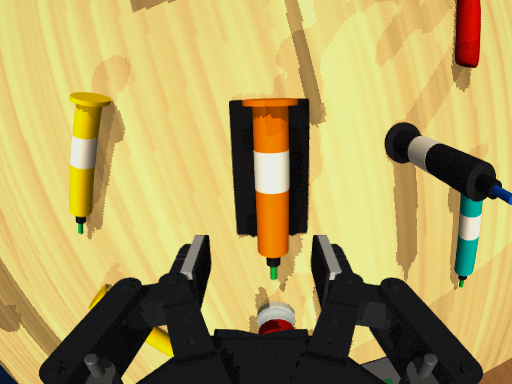

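Emit:
jog_arm --deltas '[0.0026,0.0105,0.02,-0.5,0,-1.9,0.3,0.0026,0.0105,0.045,-0.5,0,-1.9,0.3,0.0026,0.0105,0.07,-0.5,0,-1.9,0.3,0.0026,0.0105,0.085,-0.5,0,-1.9,0.3,0.0026,0.0105,0.0908,-0.5,0,-1.9,0.3,0.0026,0.0105,0.0908,-0.5,0,-1.9,0.2,0.0026,0.0105,0.0908,-0.5,0,-1.9,0,0.0026,0.0105,0.0908,-0.5,0,-1.9,-0.1]'

```text
time: 9.15
tool_pos: [0.5364, -0.2589, 0.0549]
tcp_rot: [2.477, 1.922, 0.007]
wrist_force: [-4.4, 1.2, 1.8]
width: 0.45
grip_force: 2.3
```

Emit:
jog_arm --deltas '[0,0,0,0,0,0,-0.2,0,0,0,0,0,0,-0.3,0,0,0,0,0,0,-0.4,0,0,0,0,0,0,-0.5,0,0,0,0,0,0,-0.6,0,0,0,0,0,0,-0.6]' --squeeze 40

```text
time: 9.75
tool_pos: [0.5305, -0.2571, 0.0539]
tcp_rot: [-2.478, -1.923, 0.003]
wrist_force: [-18.8, 3.7, 13.5]
width: 0.288
grip_force: 38.6
```

```bash
python3 - <<'E'
from h import *
st()
E
```

```text
9.75 [ 0.5305 -0.2571  0.0539] yaw 75.6197158743266 tilt [-0.0047  0.0025 -1.    ] F [-18.7755   3.7419  13.5138] T [ 0.7576  3.1319 -0.0331] w 0.28812665174239743 g 38.580785393714905 q [-0.4936  0.2991  1.9503 -0.      0.8975 -0.2426]
```

Emit:
jog_arm --deltas '[0,0,0,0,0,0,-0.3,0,0,0,0,0,0,-0.2,0,0,0,0,0,0,-0.1,0,0,0,0,0,0,0,0,0,0,0,0,0,0.1,0,0,0,0,0,0,0.1]'

```text
time: 10.35
tool_pos: [0.5377, -0.2595, 0.0544]
tcp_rot: [2.475, 1.92, 0.01]
wrist_force: [-0.3, 0.8, -0.4]
width: 0.55
grip_force: 0.0
```

```bash
python3 - <<'E'
from h import *
st(); go(.5313,-.2595,.048,np.radians(75.4))
c=read_camera("wrist"); cv2.imwrite("pics/w6.png",c["color"]); np.save("w6.npy",c,allow_pickle=True)
h=cv2.cvtColor(c["color"],cv2.COLOR_BGR2HSV)
m=cv2.inRange(h,(5,170,60),(17,255,255)); m[:,:200]=0;m[:,340:]=0
for v in range(0,250,10):
    r=np.flatnonzero(m[v]); 
    if len(r)>5: print(v,r.min(),r.max(),onz(c,(r.min()+r.max())/2,v,.05,True))
E
```

```text
10.35 [ 0.5377 -0.2595  0.0544] yaw 75.59482464634357 tilt [ 0.0103 -0.0032 -0.9999] F [-0.2928  0.7616 -0.4081] T [-0.0083 -0.0077 -0.0059] w 0.549746674895031 g 0.0 q [-0.4924  0.3021  1.945   0.0026  0.8839 -0.2426]
delta mm [-1.5955 -6.3025  6.3591] turn [0.616  0.0328 0.195 ] dist 9.09424244571202
120 200 289 [ 0.5499 -0.1904  0.05  ]
130 202 280 [ 0.5472 -0.1943  0.05  ]
140 214 272 [ 0.5469 -0.1989  0.05  ]
150 215 272 [ 0.5459 -0.2034  0.05  ]
160 215 272 [ 0.5447 -0.2078  0.05  ]
170 215 272 [ 0.5434 -0.2124  0.05  ]
180 216 271 [ 0.5422 -0.217   0.05  ]
190 216 271 [ 0.5408 -0.2218  0.05  ]
200 219 269 [ 0.5397 -0.2267  0.05  ]
```

Emit:
jog_arm --deltas '[-0.0015,-0.0064,0,0.6,0,0,0.1,-0.0015,-0.0064,0.003,0.6,0,0,0.1,-0.0015,-0.0064,0.0064,0.6,0,0,0.1,-0.0015,-0.0064,0.0064,0.6,0,0,0.1,-0.0015,-0.0064,0.0064,0.6,0,0,0.1,-0.0015,-0.0064,0.0064,0.6,0,0,0.1]'

```text
time: 11.0
tool_pos: [0.5303, -0.2589, 0.0473]
tcp_rot: [-2.481, -1.925, 0.002]
wrist_force: [-0.4, 0.2, -0.6]
width: 0.547
grip_force: 0.0
```

Emit:
jog_arm --deltas '[0,0,0,0,0,0,-0.1,0,0,0,0,0,0,-0.2,0,0,0,0,0,0,-0.3,0,0,0,0,0,0,-0.4,0,0,0,0,0,0,-0.5,0,0,0,0,0,0,-0.6,0,0,0,0,0,0,-0.6]' --squeeze 40

```text
time: 11.7
tool_pos: [0.5299, -0.2588, 0.0475]
tcp_rot: [-2.481, -1.924, 0.003]
wrist_force: [-3.6, 0.7, 4.5]
width: 0.294
grip_force: 39.2
```

```bash
python3 - <<'E'
from h import *
st()
E
```

```text
11.7 [ 0.5299 -0.2588  0.0475] yaw 75.59604446996539 tilt [-0.0025  0.0006 -1.    ] F [-3.5824  0.7059  4.5428] T [ 0.1489  0.626  -0.0252] w 0.2935128051331194 g 39.17383790016174 q [-0.4962  0.3064  1.955  -0.0009  0.8826 -0.2443]
```

Emit:
jog_arm --deltas '[0,0,-0.01,0,0,0,-0.6,0,0,-0.03,0,0,0,-0.6,0,0,-0.06,0,0,0,-0.6,0,0,-0.1,0,0,0,-0.6,0,0,-0.14,0,0,0,-0.6,0,0,-0.175,0,0,0,-0.6,0,0,-0.2,0,0,0,-0.6,0,0,-0.2,0,0,0,-0.6]'

```text
time: 12.5
tool_pos: [0.5336, -0.2604, 0.2531]
tcp_rot: [2.476, 1.92, 0.005]
wrist_force: [0.2, 0.1, -0.8]
width: 0.297
grip_force: 39.4
```

Emit:
jog_arm --deltas '[0,0,0,0,0,0,-0.6,0,0,0,0,0,0,-0.6]'

```text
time: 12.7
tool_pos: [0.5296, -0.2584, 0.2451]
tcp_rot: [-2.479, -1.923, 0.004]
wrist_force: [0.1, 0.7, -0.8]
width: 0.291
grip_force: 39.4
```

```bash
python3 - <<'E'
from h import *
import fit
st(); p=fit.T+fit.Rm@[0,-.0075]; print(p); go(p[0],p[1],.25,np.radians(81.8))
E
```

```text
12.7 [ 0.5296 -0.2584  0.2451] yaw 75.5976127139762 tilt [-0.0045  0.0019 -1.    ] F [ 0.0657  0.6513 -0.7757] T [-0.0111 -0.0153  0.015 ] w 0.29061665267563824 g 39.43266570568085 q [-0.4959  0.1081  1.793  -0.0005  1.2453 -0.2444]
[0.5284 0.0881]
delta mm [335.2547 -87.4028  -4.2268] turn [-0.2737 -0.0559 -6.2023] dist 346.486403060911
```

Emit:
jog_arm --deltas '[0.03,-0.008,-0.004,0,0,-1,-0.6,0.08,-0.02,-0.004,0,0,-2,-0.6,0.13,-0.034,-0.004,0,0,-3,-0.6,0.18,-0.047,-0.004,0,0,-4,-0.6,0.23,-0.06,-0.004,0,0,-5,-0.6,0.28,-0.073,-0.004,0,0,-6.2,-0.6,0.32,-0.083,-0.004,0,0,-6.2,-0.6,0.335,-0.087,-0.004,0,0,-6.2,-0.6]'

```text
time: 13.5
tool_pos: [0.528, 0.0912, 0.249]
tcp_rot: [-2.367, -2.058, 0.005]
wrist_force: [1.0, 0.5, -2.4]
width: 0.294
grip_force: 39.5
```

Emit:
jog_arm --deltas '[0,0,0,0,0,0,-0.6,0,0,0,0,0,0,-0.6,0,0,0,0,0,0,-0.6]'

```text
time: 13.8
tool_pos: [0.5294, 0.0857, 0.2505]
tcp_rot: [-2.375, -2.054, 0.004]
wrist_force: [-0.0, -0.3, -2.0]
width: 0.291
grip_force: 39.5
```

```bash
python3 - <<'E'
from h import *
import fit
st(); p=fit.T+fit.Rm@[0,-.0075]; go(p[0],p[1],.118,np.radians(81.8))
E
```

```text
13.8 [0.5294 0.0857 0.2505] yaw 81.71790364101717 tilt [-0.0032 -0.0005 -1.    ] F [-0.0154 -0.2911 -2.0262] T [-0.0022 -0.0194 -0.0129] w 0.29145860666299145 g 39.482701420784 q [ 0.1142  0.0017  1.895  -0.0002  1.2482  0.2588]
delta mm [  2.2809  -0.9411 132.4878] turn [-0.1794  0.0562 -0.0822] dist 132.51077541177503
```

Emit:
jog_arm --deltas '[0.001,-0.001,0.02,0,0,0,-0.6,0.001,-0.001,0.05,0,0,0,-0.6,0.001,-0.001,0.08,0,0,0,-0.6,0.001,-0.001,0.105,0,0,0,-0.6,0.001,-0.001,0.12,0,0,0,-0.6,0.001,-0.001,0.13,0,0,0,-0.6,0.001,-0.001,0.13,0,0,0,-0.6,0.001,-0.001,0.13,0,0,0,-0.6]'

```text
time: 14.6
tool_pos: [0.5295, 0.088, 0.1223]
tcp_rot: [-2.375, -2.056, -0.0]
wrist_force: [-0.2, 0.4, -1.5]
width: 0.291
grip_force: 39.5
```

Emit:
jog_arm --deltas '[0,0,0,0,0,0,-0.6,0,0,0,0,0,0,-0.6]'

```text
time: 14.8
tool_pos: [0.5297, 0.0885, 0.1228]
tcp_rot: [2.374, 2.057, 0.002]
wrist_force: [0.1, -0.2, -1.6]
width: 0.29
grip_force: 39.5
```

```bash
python3 - <<'E'
from h import *
import fit
st(); p=fit.T+fit.Rm@[0,-.0075]; go(p[0],p[1],.118,np.radians(81.8))
c=read_camera("wrist"); np.save("w7.npy",c,allow_pickle=True); 
cv2.imwrite("pics/w7.png",cv2.resize(c["color"][0:260,120:400],None,fx=2.3,fy=2.3,interpolation=cv2.INTER_CUBIC))
print(c["origin"],(c["origin"][:2]-fit.T)@fit.Rm)
E
```

```text
14.8 [0.5297 0.0885 0.1228] yaw 81.806024453199 tilt [ 0.0008  0.0006 -1.    ] F [ 0.1014 -0.1938 -1.5649] T [-0.0406 -0.0089  0.026 ] w 0.2895072060410698 g 39.48093295097351 q [0.1188 0.1179 2.023  0.0006 0.9999 0.2615]
delta mm [-0.581  -1.2041  4.7943] turn [ 0.0404 -0.0386  0.006 ] dist 4.977210487428529
[0.5431 0.1722 0.2489] [0.0026 0.0779]
```

View pics/w7.png

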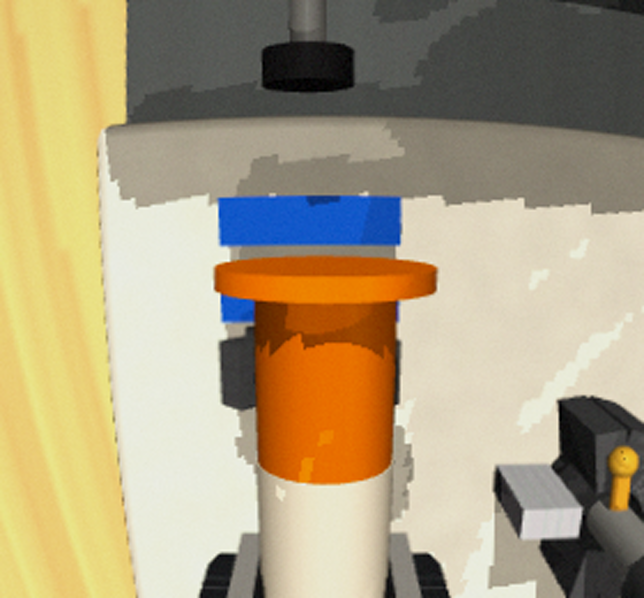

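Wrist crop (2.3x, x offset 120): the outer rib's top spans rows 197–244 and the inner rib's near edge is at row 321. The flange's side ends are at about (216,277) and (437,278), and the barrel edges at x 257 and 391.

```bash
python3 - <<'E'
from h import *
import fit
c=np.load("w7.npy",allow_pickle=True).item()
L=lambda x,y,z:(onz(c,120+(x+.5)/2.3-.5,(y+.5)/2.3-.5,z,True)[:2]-fit.T)@fit.Rm*1e3
for y in(197,244,321): print("rib",y,L(225,y,.082),L(310,y,.082),L(400,y,.082))
for x,y in((216,266),(216,277),(216,288),(437,266),(437,278),(437,288)): print("fl",x,y,L(x,y,.1253))
for y in(350,450,550): print("axis",L(324,y,.1253))
im=c["color"]; print(proj(c,np.r_[fit.T+fit.Rm@[0,.0625],.0725+.05],True))
# blue transitions along columns left of the flange
h=cv2.cvtColor(im,cv2.COLOR_BGR2HSV); b=cv2.inRange(h,(105,150,40),(125,255,255)); a=cv2.inRange(h,(5,170,60),(17,255,255))
for u in(218,220,225,285,291): 
    r=np.flatnonzero(b[:,u]); q=np.flatnonzero(a[:160,u]); print(u,r.min(),r.max(),r[np.flatnonzero(np.diff(r)>1)],q.min() if len(q) else None,q.max() if len(q) else None)
E
```

```text
rib 197 [-21.0131  78.5342] [-0.5071 78.1413] [21.1205 78.3468]
rib 244 [-21.243  66.974] [-0.5461 66.6521] [21.2825 66.8124]
rib 321 [-21.7935  47.7507] [-0.6341 47.5461] [21.6808 47.6314]
fl 216 266 [-16.8223  65.8176]
fl 216 277 [-16.8821  63.7912]
fl 216 288 [-16.9455  61.7573]
fl 437 266 [23.2817 65.808 ]
fl 437 278 [23.3473 63.5942]
fl 437 288 [23.4054 61.7423]
axis [ 2.7524 49.9532]
axis [ 2.7396 30.1595]
axis [2.7259 7.9783]
[254.0808 121.8389]
218 86 139 [106] 114 127
220 86 139 [106] 114 128
225 86 139 [106] 113 129
285 86 105 [] 112 159
291 86 106 [] 113 159
```

Emit:
jog_arm --deltas '[-0.0007,-0.0023,0,0,0,0,-0.6,-0.0007,-0.0023,0.005,0,0,0,-0.6,-0.0007,-0.0023,0.01,0,0,0,-0.6,-0.0007,-0.0023,0.015,0,0,0,-0.6,-0.0007,-0.0023,0.018,0,0,0,-0.6,-0.0007,-0.0023,0.02,0,0,0,-0.6,-0.0007,-0.0023,0.02,0,0,0,-0.6,-0.0007,-0.0023,0.02,0,0,0,-0.6]'

```text
time: 15.65
tool_pos: [0.5263, 0.0879, 0.1014]
tcp_rot: [-2.374, -2.056, 0.002]
wrist_force: [-0.8, 0.5, -2.3]
width: 0.288
grip_force: 39.5
```

```bash
python3 - <<'E'
from h import *
import fit
st()
c=read_camera("wrist"); np.save("w8.npy",c,allow_pickle=True)
print((c["origin"][:2]-fit.T)@fit.Rm)
h=cv2.cvtColor(c["color"],cv2.COLOR_BGR2HSV); b=cv2.inRange(h,(105,150,40),(125,255,255)); a=cv2.inRange(h,(5,170,60),(17,255,255))
L=lambda u,v,z:(onz(c,u,v,z,True)[:2]-fit.T)@fit.Rm*1e3
for v in (80,90,95): r=np.flatnonzero(b[v]); print("blue row",v,len(r) and (L(r.min()-.5,v,.082),L(r.max()+.5,v,.082)))
for u in(215,220,225,285,291): 
    r=np.flatnonzero(b[:,u]); print(u,len(r) and (L(u,r.min()-.5,.082)[1],L(u,r.max()+.5,.082)[1]))
for v in(110,115,120,125,150,170): r=np.flatnonzero(a[v]); print("amber row",v,len(r) and (L(r.min()-.5,v,.105),L(r.max()+.5,v,.105)))
E
```

```text
15.65 [0.5263 0.0879 0.1014] yaw 81.7925063028438 tilt [-0.0017  0.0003 -1.    ] F [-0.842   0.4686 -2.3024] T [-0.0163 -0.0365 -0.0083] w 0.2877950595556823 g 39.481231570243835 q [0.1186 0.1394 2.0441 0.0006 0.9598 0.2614]
[-0.0004  0.077 ]
blue row 80 0
blue row 90 (array([-22.8323,  75.2106]), array([21.2468, 75.1571]))
blue row 95 (array([-22.8827,  72.7449]), array([21.2918, 72.6928]))
215 (np.float64(78.40573947882632), np.float64(71.996998222461))
220 (np.float64(78.32325846152202), np.float64(47.924968651845234))
225 (np.float64(78.25038109057846), np.float64(47.89310629134591))
285 (np.float64(78.59304931983503), np.float64(66.81287100354024))
291 (np.float64(78.65214682412397), np.float64(66.85853163816672))
amber row 110 0
amber row 115 (array([-19.9517,  65.0877]), array([18.8889, 65.058 ]))
amber row 120 (array([-20.0141,  62.9885]), array([19.3689, 62.969 ]))
amber row 125 (array([-20.0805,  60.881 ]), array([19.433 , 60.8614]))
amber row 150 (array([-13.203 ,  50.0937]), array([12.5428, 50.0808]))
amber row 170 (array([-13.4559,  41.2869]), array([12.7887, 41.2737]))
```

Emit:
jog_arm --deltas '[0,0,0.001,0,0,0,-0.6,0,0,0.002,0,0,0,-0.6,0,0,0.003,0,0,0,-0.6,0,0,0.004,0,0,0,-0.6,0,0,0.004,0,0,0,-0.6,0,0,0.004,0,0,0,-0.6]'

```text
time: 16.3
tool_pos: [0.5261, 0.0879, 0.0974]
tcp_rot: [-2.374, -2.056, 0.002]
wrist_force: [-1.0, 0.0, -1.1]
width: 0.29
grip_force: 39.5
```

Emit:
jog_arm --deltas '[0,0,0.0005,0,0,0,-0.6,0,0,0.001,0,0,0,-0.6,0,0,0.0015,0,0,0,-0.6,0,0,0.0015,0,0,0,-0.6]'

```text
time: 16.7
tool_pos: [0.5261, 0.0879, 0.0958]
tcp_rot: [-2.374, -2.056, 0.002]
wrist_force: [-0.3, 0.4, -1.3]
width: 0.295
grip_force: 39.5
```

Emit:
jog_arm --deltas '[0,0,0.0005,0,0,0,-0.6,0,0,0.001,0,0,0,-0.6,0,0,0.0015,0,0,0,-0.6,0,0,0.0015,0,0,0,-0.6]'

```text
time: 17.1
tool_pos: [0.5261, 0.0879, 0.0943]
tcp_rot: [-2.374, -2.056, 0.002]
wrist_force: [-0.4, -0.9, -1.3]
width: 0.29
grip_force: 39.5
```

Emit:
jog_arm --deltas '[0,0,0.0005,0,0,0,-0.6,0,0,0.001,0,0,0,-0.6,0,0,0.001,0,0,0,-0.6]'

```text
time: 17.4
tool_pos: [0.5262, 0.0879, 0.0936]
tcp_rot: [-2.374, -2.056, 0.002]
wrist_force: [-0.8, 0.3, 0.5]
width: 0.289
grip_force: 39.7
```

Emit:
jog_arm --deltas '[0,0,0.0003,0,0,0,-0.6,0,0,0.0006,0,0,0,-0.6,0,0,0.0006,0,0,0,-0.6]'

```text
time: 17.7
tool_pos: [0.5263, 0.0879, 0.0936]
tcp_rot: [-2.374, -2.056, 0.002]
wrist_force: [-2.8, 0.1, 6.0]
width: 0.29
grip_force: 40.1
```

```bash
python3 - <<'E'
from h import *
st()
E
```

```text
17.7 [0.5263 0.0879 0.0936] yaw 81.7954835197728 tilt [-0.0016  0.0003 -1.    ] F [-2.7602  0.1482  6.0193] T [0.0149 0.4339 0.0339] w 0.2900400254473508 g 40.134539008140564 q [0.1186 0.1493 2.0495 0.0006 0.9443 0.2614]
```

Emit:
jog_arm --deltas '[0,0,-0.0004,0,0,0,-0.35,0,0,-0.0004,0,0,0,-0.3,0,0,-0.0004,0,0,0,-0.2,0,0,-0.0004,0,0,0,-0.1,0,0,-0.0004,0,0,0,0,0,0,-0.0004,0,0,0,0.1,0,0,-0.0004,0,0,0,0.1]'

```text
time: 18.4
tool_pos: [0.5262, 0.0879, 0.0932]
tcp_rot: [-2.374, -2.056, 0.002]
wrist_force: [0.1, 0.8, 0.3]
width: 0.55
grip_force: 0.0
```

Emit:
jog_arm --deltas '[0,0,-0.01,0,0,0,0.1,0,0,-0.03,0,0,0,0.1,0,0,-0.06,0,0,0,0.1,0,0,-0.1,0,0,0,0.1,0,0,-0.14,0,0,0,0,0,0,-0.15,0,0,0,0,0,0,-0.15,0,0,0,0,0,0,-0.15,0,0,0,0]'

```text
time: 19.2
tool_pos: [0.5258, 0.0878, 0.2425]
tcp_rot: [-2.373, -2.056, 0.003]
wrist_force: [0.2, 0.2, 0.7]
width: 0.501
grip_force: 0.0
```

```bash
python3 - <<'E'
from h import *
import fit
st()
c=read_camera("wrist"); np.save("w9.npy",c,allow_pickle=True)
cv2.imwrite("pics/w9.png",cv2.convertScaleAbs(c["color"],alpha=1.1))
print((c["origin"][:2]-fit.T)@fit.Rm)
E
```

```text
19.2 [0.5258 0.0878 0.2425] yaw 81.79724482394602 tilt [-0.0028  0.0001 -1.    ] F [0.2119 0.21   0.6883] T [-0.0148  0.0384  0.0238] w 0.5011240073008226 g 0.0 q [0.1185 0.0005 1.9112 0.0005 1.2326 0.2615]
[-0.0007  0.0768]
```

View pics/w9.png

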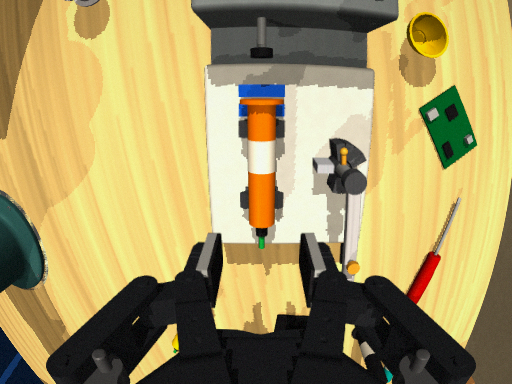

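Wrist view: the barrel lies straight in both saddles and its flange (262,102) sits between the blue ribs. The bar stands aside with its screw head at (352,268). Next I'll regrip the knob.

```bash
python3 - <<'E'
from h import *
go(.5966,-.0215,.245,np.radians(84.5))
E
```

```text
delta mm [-97.9611  86.1774  -3.8903] turn [-0.2655  0.0336 -2.7064] dist 130.52990863818331
```

Emit:
jog_arm --deltas '[-0.04,0.035,-0.003,0,0,-1,0,-0.08,0.07,-0.003,0,0,-2,0,-0.098,0.086,-0.003,0,0,-2.7,0,-0.098,0.086,-0.003,0,0,-2.7,0,-0.098,0.086,-0.003,0,0,-2.7,0,-0.098,0.086,-0.003,0,0,-2.7,0]'

```text
time: 19.85
tool_pos: [0.5963, -0.0206, 0.2443]
tcp_rot: [-2.322, -2.11, 0.005]
wrist_force: [-0.6, 0.6, -0.3]
width: 0.505
grip_force: 0.0
```

```bash
python3 - <<'E'
from h import *
import fit
st(); go(.5966,-.0215,.1635,np.radians(84.5))
c=read_camera("wrist"); h=cv2.cvtColor(c["color"],cv2.COLOR_BGR2HSV)
m=cv2.inRange(h,(0,180,60),(3,255,255))|cv2.inRange(h,(176,180,60),(180,255,255))
k,l,s,ce=cv2.connectedComponentsWithStats(m)
for i in range(1,k):
    if s[i,4]>80: print(s[i],ce[i],onz(c,*ce[i],.175,True))
E
```

```text
19.85 [ 0.5963 -0.0206  0.2443] yaw 84.51070731336175 tilt [-0.0051  0.001  -1.    ] F [-0.616   0.5865 -0.3264] T [-0.0088  0.0193  0.0134] w 0.5053594357965759 g 0.0 q [-0.0766  0.1226  1.7784  0.0007  1.2456  0.019 ]
delta mm [-0.9259  0.8476 80.8071] turn [-0.2942 -0.031   0.0108] dist 80.816799701935
[249 189  26  35 662] [261.7417 207.5121] [ 0.5983 -0.0208  0.175 ]
[ 366  202   39   65 1018] [384.4244 234.9371] [ 0.693  -0.0549  0.175 ]
```

Emit:
jog_arm --deltas '[-0.0007,0.0015,0.02,-0.3,0,0,0,-0.0007,0.0015,0.045,-0.3,0,0,0,-0.0007,0.0015,0.065,-0.3,0,0,0,-0.0007,0.0015,0.077,-0.3,0,0,0,-0.0007,0.0015,0.0805,-0.3,0,0,0,-0.0007,0.0015,0.0805,-0.3,0,0,0,-0.0007,0.0015,0.0805,-0.3,0,0,0]'

```text
time: 20.6
tool_pos: [0.5996, -0.022, 0.1668]
tcp_rot: [2.322, 2.11, 0.006]
wrist_force: [0.2, -0.2, 0.9]
width: 0.499
grip_force: 0.0
```

Emit:
jog_arm --deltas '[0,0,0,0,0,0,-0.4,0,0,0,0,0,0,-0.5,0,0,0,0,0,0,-0.6,0,0,0,0,0,0,-0.7,0,0,0,0,0,0,-0.8,0,0,0,0,0,0,-0.9,0,0,0,0,0,0,-1]' --squeeze 35

```text
time: 21.3
tool_pos: [0.5994, -0.0224, 0.1661]
tcp_rot: [2.323, 2.11, 0.005]
wrist_force: [0.6, -1.5, 2.5]
width: 0.209
grip_force: 34.1
```

Emit:
jog_arm --deltas '[0,0,-0.001,0,0,0,-1,0,0,-0.003,0,0,0,-1,0,0,-0.005,0,0,0,-1,0,0,-0.006,0,0,0,-1,0,0,-0.006,0,0,0,-1]'

```text
time: 21.8
tool_pos: [0.5976, -0.0215, 0.1698]
tcp_rot: [-2.325, -2.112, -0.001]
wrist_force: [1.8, 2.9, -7.8]
width: 0.21
grip_force: 34.3
```

```bash
cat > sw.py <<'E'
from h import *
import fit
st(); p=readout.read_state()["tool_pos"][:2]; rod=fit.T+fit.Rm@[.078,0]; l=fit.Rm.T@(p-rod); print("r",np.linalg.norm(l),"th",np.degrees(np.arctan2(-l[1],-l[0])))
E
python3 sw.py
```

```text
21.8 [ 0.5976 -0.0215  0.1698] yaw 84.4924087002629 tilt [ 0.0003  0.001  -1.    ] F [ 1.8391  2.877  -7.7976] T [ 0.4315 -0.3224 -0.0888] w 0.20979908627329732 g 34.31146323680878 q [-0.0782  0.1803  1.8552  0.0012  1.1059  0.0174]
r 0.10623649235596284 th 93.30673868399306
```

Emit:
jog_arm --deltas '[0.0004,-0.0093,-0.001,0,0,5,-1,0.0016,-0.0186,-0.001,0,0,10,-1,0.0041,-0.0295,-0.001,0,0,16,-1,0.0078,-0.0401,-0.001,0,0,22,-1,0.0125,-0.0502,-0.001,0,0,28,-1,0.0183,-0.0598,-0.001,0,0,34,-1,0.025,-0.0688,-0.001,0,0,40,-1,0.0327,-0.077,-0.001,0,0,46,-1]'

```text
time: 22.6
tool_pos: [0.5228, 0.0167, 0.1705]
tcp_rot: [2.966, 1.029, -0.004]
wrist_force: [-0.3, -3.7, -9.4]
width: 0.21
grip_force: 34.4
```

Emit:
jog_arm --deltas '[0,0,0,0,0,0,-1,0,0,0,0,0,0,-1]'

```text
time: 22.8
tool_pos: [0.5231, 0.0167, 0.1708]
tcp_rot: [2.963, 1.04, -0.004]
wrist_force: [-3.2, -5.1, -9.4]
width: 0.206
grip_force: 34.4
```

```bash
python3 sw.py
```

```text
22.8 [0.5231 0.0167 0.1708] yaw 38.69613408328402 tilt [-0.0017 -0.0024 -1.    ] F [-3.1559 -5.0728 -9.421 ] T [-0.71    0.5651 -0.1242] w 0.20577462759608342 g 34.428293108940125 q [-0.0142  0.0418  2.0073 -0.0027  1.0942  0.8825]
r 0.10749041743566932 th 47.22194151463346
```

Emit:
jog_arm --deltas '[0.0002,-0.0113,0,0,0,6,-1,0.0019,-0.0225,0,0,0,12,-1,0.0048,-0.0334,0,0,0,18,-1,0.0088,-0.0439,0,0,0,24,-1,0.014,-0.054,0,0,0,30,-1,0.0201,-0.0635,0,0,0,36,-1,0.0272,-0.0723,0,0,0,42,-1,0.0325,-0.0777,0,0,0,46,-1]'

```text
time: 23.6
tool_pos: [0.499, 0.0983, 0.1699]
tcp_rot: [3.132, -0.207, -0.008]
wrist_force: [-5.7, -2.0, -9.2]
width: 0.209
grip_force: 34.4
```

Emit:
jog_arm --deltas '[0,0,0,0,0,0,-1,0,0,0,0,0,0,-1]'

```text
time: 23.8
tool_pos: [0.499, 0.0982, 0.1698]
tcp_rot: [3.133, -0.201, -0.008]
wrist_force: [-5.7, -2.4, -8.8]
width: 0.209
grip_force: 34.4
```

```bash
python3 sw.py
```

```text
23.8 [0.499  0.0982 0.1698] yaw -7.347865583742509 tilt [-0.0053 -0.0015 -1.    ] F [-5.683  -2.3647 -8.7753] T [-0.2623  0.9572 -0.3266] w 0.20924871639506717 g 34.430848360061646 q [ 0.1459  0.0167  2.0352 -0.0008  1.0952  1.8453]
r 0.1085021651023887 th 0.8581422582883403
```

Emit:
jog_arm --deltas '[0,-0.001,0,0,0,0.5,-1,0,-0.0018,0,0,0,1,-1,0,-0.0018,0.001,0,0,1,-1,0,-0.0018,0.003,0,0,1,-1,0,-0.0018,0.005,0,0,1,-1,0,-0.0018,0.007,0,0,1,-1,0,-0.0018,0.008,0,0,1,-1,0,-0.0018,0.009,0,0,1,-1]'

```text
time: 24.6
tool_pos: [0.4991, 0.0998, 0.1609]
tcp_rot: [3.131, -0.229, -0.009]
wrist_force: [-7.5, -2.0, -8.7]
width: 0.211
grip_force: 34.5
```

Emit:
jog_arm --deltas '[0,0,0.0005,0,0,0,-1,0,0,0.001,0,0,0,-1,0,0,0.0015,0,0,0,-1,0,0,0.002,0,0,0,-1]'

```text
time: 25.0
tool_pos: [0.4991, 0.0997, 0.159]
tcp_rot: [3.131, -0.229, -0.009]
wrist_force: [-7.9, -2.4, -7.9]
width: 0.208
grip_force: 34.5
```

```bash
python3 sw.py
```

```text
25.0 [0.4991 0.0997 0.159 ] yaw -8.380910009530629 tilt [-0.0057 -0.0015 -1.    ] F [-7.8669 -2.384  -7.8875] T [-0.3191  1.0881 -0.2989] w 0.20778886124115314 g 34.46935594081879 q [ 0.1487  0.0289  2.0443 -0.0007  1.0742  1.8661]
r 0.10861270871440086 th 0.063426294908381
```

Emit:
jog_arm --deltas '[-0.0005,0,0.0005,0,0,0,-1,-0.001,0,0.001,0,0,0,-1,-0.001,0,0.0015,0,0,0,-1,-0.001,0,0.002,0,0,0,-1,-0.001,0,0.002,0,0,0,-1]'

```text
time: 25.5
tool_pos: [0.499, 0.0998, 0.1575]
tcp_rot: [3.131, -0.229, -0.006]
wrist_force: [-5.8, -1.6, -7.7]
width: 0.205
grip_force: 34.5
```

Emit:
jog_arm --deltas '[0,0,0.0005,0,0,0,-1,0,0,0.001,0,0,0,-1,0,0,0.001,0,0,0,-1]'

```text
time: 25.8
tool_pos: [0.499, 0.0998, 0.1565]
tcp_rot: [3.131, -0.229, -0.006]
wrist_force: [-5.6, -2.4, -7.7]
width: 0.21
grip_force: 34.5
```

Emit:
jog_arm --deltas '[0,0,0.0005,0,0,0,-1,0,0,0.001,0,0,0,-1,0,0,0.001,0,0,0,-1]'

```text
time: 26.1
tool_pos: [0.499, 0.0998, 0.1555]
tcp_rot: [3.131, -0.229, -0.006]
wrist_force: [-5.2, -2.5, -7.2]
width: 0.214
grip_force: 34.6
```

Emit:
jog_arm --deltas '[0,0,0.0005,0,0,0,-1,0,0,0.001,0,0,0,-1,0,0,0.001,0,0,0,-1]'

```text
time: 26.4
tool_pos: [0.499, 0.0998, 0.1545]
tcp_rot: [3.131, -0.229, -0.006]
wrist_force: [-5.5, -1.8, -6.6]
width: 0.206
grip_force: 34.6
```

Emit:
jog_arm --deltas '[0,0,0.0005,0,0,0,-1,0,0,0.0005,0,0,0,-1]'

```text
time: 26.6
tool_pos: [0.499, 0.0998, 0.1541]
tcp_rot: [3.131, -0.229, -0.006]
wrist_force: [-6.1, -1.3, -6.6]
width: 0.207
grip_force: 34.6
```

Emit:
jog_arm --deltas '[0,0,0.0005,0,0,0,-1,0,0,0.001,0,0,0,-1,0,0,0.001,0,0,0,-1]'

```text
time: 26.9
tool_pos: [0.499, 0.0999, 0.1533]
tcp_rot: [3.131, -0.229, -0.006]
wrist_force: [-6.6, -1.9, -5.1]
width: 0.207
grip_force: 34.7
```

Emit:
jog_arm --deltas '[0,0,0.0005,0,0,0,-1,0,0,0.0008,0,0,0,-1,0,0,0.0008,0,0,0,-1]'

```text
time: 27.2
tool_pos: [0.499, 0.0999, 0.1531]
tcp_rot: [3.131, -0.229, -0.006]
wrist_force: [-8.9, -1.6, -2.4]
width: 0.205
grip_force: 34.9
```

Emit:
jog_arm --deltas '[0,0,0.0004,0,0,0,-1,0,0,0.0007,0,0,0,-1,0,0,0.0007,0,0,0,-1]'

```text
time: 27.5
tool_pos: [0.499, 0.0999, 0.153]
tcp_rot: [3.132, -0.229, -0.006]
wrist_force: [-10.1, -2.4, 1.0]
width: 0.212
grip_force: 35.1
```

```bash
python3 sw.py
```

```text
27.5 [0.499  0.0999 0.153 ] yaw -8.372868345294464 tilt [-0.0038 -0.0014 -1.    ] F [-10.0737  -2.442    1.019 ] T [-0.41    1.5428 -0.3268] w 0.2120970283254857 g 35.05816876888275 q [ 0.1493  0.034   2.0512 -0.001   1.0604  1.8667]
r 0.10875822570267284 th -0.03300532387173485
```

Emit:
jog_arm --deltas '[0,0,0,0,0,0,-0.55,0,0,0,0,0,0,-0.45,0,0,0,0,0,0,-0.3,0,0,0,0,0,0,-0.2,0,0,0,0,0,0,-0.1,0,0,0,0,0,0,0]'

```text
time: 28.1
tool_pos: [0.5022, 0.1008, 0.1536]
tcp_rot: [-3.133, 0.232, -0.007]
wrist_force: [-0.2, -0.3, -0.5]
width: 0.501
grip_force: 0.0
```

Emit:
jog_arm --deltas '[0,0,-0.01,0,0,0,0,0,0,-0.03,0,0,0,0,0,0,-0.07,0,0,0,0,0,0,-0.11,0,0,0,0,-0.03,0,-0.13,0,0,0,0,-0.03,0,-0.13,0,0,0,0,-0.03,0,-0.13,0,0,0,0,-0.03,0,-0.13,0,0,0,0]'

```text
time: 28.9
tool_pos: [0.4714, 0.105, 0.2822]
tcp_rot: [3.133, -0.233, 0.004]
wrist_force: [-0.7, -0.1, -0.6]
width: 0.5
grip_force: 0.0
```

```bash
python3 - <<'E'
from h import *
import fit
st(); c=read_camera("wrist"); h=cv2.cvtColor(c["color"],cv2.COLOR_BGR2HSV)
print("cam",c["origin"],(c["origin"][:2]-fit.T)@fit.Rm)
def big(m,n=60):
    k,l,s,ce=cv2.connectedComponentsWithStats(m); return [(s[i],ce[i]) for i in range(1,k) if s[i,4]>n]
red=cv2.inRange(h,(0,180,60),(3,255,255))|cv2.inRange(h,(176,180,60),(180,255,255))
for z in(.149,.162):
  for s,ce in big(red): print("red",z,s,(onz(c,*ce,z,True)[:2]-fit.T)@fit.Rm*1e3)
for s,ce in big(cv2.inRange(h,(5,170,60),(17,255,255))): print("amber",s,(onz(c,*ce,.1,True)[:2]-fit.T)@fit.Rm*1e3)
for s,ce in big(cv2.inRange(h,(105,150,40),(125,255,255))): print("blue",s,(onz(c,*ce,.082,True)[:2]-fit.T)@fit.Rm*1e3)
E
```

```text
28.9 [0.4714 0.105  0.2822] yaw -8.498148213424352 tilt [ 0.0025 -0.0005 -1.    ] F [-0.6851 -0.0887 -0.622 ] T [-0.0053 -0.005   0.0095] w 0.5001052007376438 g 0.0 q [ 0.1683 -0.128   1.9583 -0.001   1.3089  1.8877]
cam [0.5564 0.0925 0.4085] [0.0271 0.0009]
red 0.149 [251 143  22  25 403] [-33.7314  -0.084 ]
red 0.162 [251 143  22  25 403] [-30.6857  -0.0352]
amber [197  96  37  37 957] [-0.2224 48.8839]
amber [ 268  101   51   25 1155] [ -0.3423 -31.8528]
blue [190  95  12  38 215] [ 1.2798 74.5135]
blue [207  94  12   8  93] [16.7516 52.6961]
blue [208 127  12   6  64] [-18.9941  52.6245]
blue [474 350  38  34 951] [-620.5293 -636.2403]
```

```bash
python3 -c "
from workcell import finish_job
print(finish_job())"
```

```text
the job is handed in; nothing more can be done
None
```

The barrel lies level in the V saddles with its flange down in the blue slot. The clamp bar is back over it with its pad resting lightly on the barrel. I handed the job in at about 29 s with the arm clear; no verdict came back.

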